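# Return the red setting block to its case

### The arm

A 6-joint arm with a two-finger parallel gripper is mounted at the origin on a cart in front of the work surface, level with it; the furniture and walls round the work are solid. World frame = base frame: x ahead of the robot, y to its left, z up, the work surface at z = 0. Lengths are in mm, angles in degrees, forces in N, time in s.
With the tool pointing down it reaches from about 350 to 850 mm from the base axis. Payload 8.1 kg.
Tool frame: the origin (TCP) lies between the finger pads; the fingertips stand 22 mm ahead of it and the grasp point (between the pads) lies 3 mm ahead of it (r.nose_length is the z of the fingertips in the tool frame, in mm); z points along the fingers, x is the direction in which the jaws open and shut, and the axes are right-handed (so a half turn about z gives the same grasp; the last joint's range is limited). The gripper opens to 85 mm and grips with 20 to 120 N. Pads are 22 mm wide; open, the fingers measure 114 mm over their backs; the gripper's body (76 mm by 85 mm) begins 54 mm behind the grasp point. The pads swing forward as they close: fully open they stand 13 mm farther back than shut.
Start: joints at [-81.841, 7.471, 85.268, -0, 87.261, -4.893], TCP at [135.521, -584.499, 253.292] pointing down, gripper open.
Joint ranges: [-169.43, 169.43], [-51.17, 129.36], [1.28, 143.12], [-76.62, 256.62], [0, 156.53], [-152.29, 152.29]. Speed limits (degrees/s): [136.94, 136.94, 159.86, 180, 180, 180].

### API

Orientations are given as [roll, pitch, yaw] about the fixed x, y, z axes, in that order (R = Rz(yaw) Ry(pitch) Rx(roll)).
In Python, from bench import r gives the robot as it stands.
- The arm moves only by the shell command python3 -m jog 'ROWS' [FORCE]. ROWS is JSON, a list of rows, each a list of 5 numbers: the shift along the tool's x, y, z in m, then the turn about the tool's z in degrees, then the opening in per cent of the stroke, from 0 (shut) to 100 (fully open). A call has 1 to 8 rows; each row is the pose to reach, as a shift and turn from the pose measured when the call began, along the tool's axes at that moment; what a row does not reach only later rows make up. A row lasts 1/10 s, in which the tool goes at most 50 mm and 8.59 degrees, less where a joint would pass 70% of its speed; a pose out of reach is approached as far as the arm can. A call with a gripper value outside its range is refused whole. The fingers move at their own pace and stop on an object; FORCE is the grip in N (left out, the last holds). Time passes only in rows, so rows that repeat a pose let the fingers close. It gives the time, the measured TCP pose, the force and the opening at its end, in the units of the state.
- r.sense(): the state, without advancing time (a new reading comes with each control period).
- r.snapshot(name): name is "scene" or "side" or "wrist"; returns a dict with "image" (400x640x3 uint8, red, green, blue), "K" (3x3 intrinsics, pixels), "distortion" ([k1, k2, p1, p2, k3] as OpenCV has them; the pictures are not rectified), "T" (4x4, takes a point from camera to world coordinates); the wrist camera has in their place "tool_from_camera" (4x4, takes a point from camera to tool coordinates, whose origin is the TCP and whose axes are the tool frame's). Camera axes: x right, y down, z forward; pixel columns grow to the right and rows downward; lengths in mm; the calibration is good to about 2 mm. A picture is of the moment at which its call begins: read the wrist's pose just before it. There is no depth.
- r.hand_in(): hands the job in, once; it reports no verdict.
Trained networks look in a picture, given as the dict that the camera call returned (one of the last four; its "shot" number tells which), for a name from the list of things; names that differ only in an ending like _2 or _b are one class to them, and where a whole thing is asked for, a point or a joint stands for the part that bears it (a point fixed in the world has none). Each returns a list of dicts, best first, with "conf" (0 to 1); they miss things now and then, are a little off and sometimes report something else, mostly with a low value. They report only what shows in the picture. A call takes as long as a camera call. They do not tell look-alikes from the thing itself.
- r.search_frame(picture, label): "bbox" ([left, top, right, bottom] in pixels, round what is visible of it).
- r.pinpoint(picture, label): "uv" ([column, row] in pixels: a listed point, or the origin of a listed thing).
The state is a dict: "time": time; "joint_pos": joint angles; "qd": joint speeds; "joint_efforts": joint torques, N m; "tool_pos": TCP position; "tcp_rot": TCP orientation; "ft_force": force on the tool from outside, world axes, zero at the start; "wrist_torque": the same for the moment, N m; "finger_gap": finger opening in mm.
Only numpy, scipy, OpenCV 4.12 (cv2) and the standard library are available. Lean on these libraries where they do the work, as an engineer would, in place of code of your own. Each camera call takes 0.05 s, during which the arm holds its last target. There are 200 camera calls.

### The job

Prise up the lid of the setting-block case with the blade of the yellow screwdriver under the ledge, swing the lid wide open so that it stays open, and lay the screwdriver back down flat on the bench. Then put the red-banded block back into the slot with the red label: lower it in gently, without dropping it, until it sits flat on the slot's floor. Leave the blue block in its slot and the green block where it stands.

Things in the scene. Friction and masses are not known exactly. Their poses are not given: they have to be found in the camera images.
- case: Storage case fixed to the bench; origin under its centre, at bench height. x: from its front to its hinge (rear), 120 mm; y: along the hinge, 220 mm; z up. Black and grey base 30 mm high; its upper face is flat, with three slots sunk 14 mm into it, 72 mm apart along y. The dark grey lid on it is a hollow cover 34 mm high (top at 64 mm).
- case_hinge (a point): Middle of the lid's hinge axis, at the rear upper edge of the base: 60 mm behind the case's centre (x), 30 mm above the bench. Axes as the case's; the axis runs along y. The base's front face is 120 mm before it.
- ledge (a point): Middle of the front edge of the underside of the lid's aluminium ledge: a lip 90 mm wide (y), 4 mm thick, 14 mm out from the lid's front face over free space. Moves with the lid; when shut it lies 34 mm above the bench, 134 mm before the hinge. x toward the hinge, z up when shut. A tip that enters more than 14 mm under it meets the base's front face.
- lid (a joint): Opening angle of the lid, rad: 0 shut, 1.57 upright, 1.8 fully open (stop). The lid (120 g) has a friction hinge: it stays at the angle where it is left and takes about 1.5 N upward at the ledge to raise. There is no latch.
- driver_handle (a point): Centre of the handle of the yellow screwdriver (162 mm long, 60 g), 11 mm above the bench as it lies. Handle 72 mm long, 22 mm wide and 22 mm high, along the y axis, the end of the handle toward +y and the steel blade toward -y; z up as it lies. The screwdriver starts lying on the bench.
- driver_tip (a point): Tip of the screwdriver's round blade (6 mm thick, modelled as a rod of 3 mm radius), on its axis, 124 mm from the handle's centre along -y.
- red_center (a point): Centre of the red setting block: an aluminium block 80 mm long (x), 24 mm wide (y) and 40 mm high (z) with a red band round its middle, 220 g, standing upright on the bench; its centre is 20 mm above what it stands on.
- red_slot (a point): Centre of the floor of the slot with the red label, 16 mm above the bench. x: along the slot, front to hinge; y across; z up. The slot is 90 mm long, 32 mm wide, 14 mm deep. Its label, a flat coloured strip, lies on the base 51 mm before this point, under the lid. Which slot is red varies. A block in the next slot leaves at least 45 mm free beside the red block.
- blue_center (a point): Centre of the blue-banded block (80 x 24 x 36 mm), which starts standing in the slot with the blue label and stays there; its centre is 18 mm above the slot's floor.
- blue_slot (a point): Centre of the floor of the slot with the blue label (same size and axes as the red slot).
- green_slot (a point): Centre of the floor of the slot with the green label (same size and axes as the red slot); empty, and to stay empty.
- green_center (a point): Centre of the green-banded block (80 x 24 x 32 mm), standing on the bench, still in use: it stays where it is.
Mind the look-alikes: they are no part of the job. What is meant by the part that bears driver_handle is not turquoise, and is the larger of those in its own colour.

How it is judged (in metres and radians):
On the way, in this order (a step that is already met when the one before it is completed fails the run):
1. the lid is raised past 0.25 rad with the screwdriver touching it (value of joint lid above 0.25 rad and contact force between screwdriver and lid above 0.1 N), for 0.1 s.
2. the lid stands open past 1.3 rad (value of joint lid above 1.3 rad), for 0.2 s.
At the end, for the whole second after the job is handed in: Red and blue blocks upright and seated in their own labelled slots (within 8 mm of centre along, 6 mm across, 4 mm in height); lid open past 1.3 rad; screwdriver flat on the bench (handle centre and tip below 20 mm); green block within 20 mm of where it stood; all at rest (x of red_center in the frame of red_slot between -0.008 and 0.008 m and y of red_center in the frame of red_slot between -0.006 and 0.006 m and z of red_center in the frame of red_slot between 0.016 and 0.024 m and angle between each of red_center, blue_center's own z axis and vertical below 0.1 rad and x of blue_center in the frame of blue_slot between -0.008 and 0.008 m and y of blue_center in the frame of blue_slot between -0.006 and 0.006 m and z of blue_center in the frame of blue_slot between 0.014 and 0.022 m and value of joint lid above 1.3 rad and height (world z) of each of driver_handle, driver_tip below 0.02 m and distance of green_center from where it was at the start of the episode below 0.02 m and linear speed of each of block_red, screwdriver below 0.02 m/s); the robot touches nothing.
It fails at once if the red block is dropped into the slot (moves faster than 0.5 m/s within 50 mm of the slot's floor centre) (distance between red_center and red_slot below 0.05 m and linear speed of block_red above 0.5 m/s).
It also fails if it takes over 64 s, if anything falls off the work surface, if the arm or the gripper's body presses on something with over 40 N, if the wrist force passes 120 N, or if a joint passes its speed limit or range.

## Working session

There is one attempt and no reset: what is moved stays moved. The work goes in short steps, Python scripts to look and compute and a shell command to move; the robot and the scene stay as the last step left them, time stands still between calls to the robot, and variables do not carry over. Pictures are saved under pics/ and viewed, about 8 in all and at most 12, crops included, and the job is handed in when it is done.

```bash
mkdir -p pics; ls; cat > h.py <<'E'
import numpy as np,cv2
from bench import r
from scipy.spatial.transform import Rotation as Ro
def toolT():
    s=r.sense();T=np.eye(4);T[:3,:3]=Ro.from_euler('xyz',s['tcp_rot'],degrees=True).as_matrix();T[:3,3]=s['tool_pos'];return T
def snap(n):
    if n=='wrist':
        t=toolT();p=r.snapshot(n);p['T']=t@np.array(p['tool_from_camera'])
    else:p=r.snapshot(n)
    return p
def ray(p,uv):
    x=cv2.undistortPoints(np.array([[uv]],float),np.array(p['K']),np.array(p['distortion']))[0,0]
    T=np.array(p['T']);d=T[:3,:3]@np.array([x[0],x[1],1]);return T[:3,3],d/np.linalg.norm(d)
def at(p,uv,z):
    o,d=ray(p,uv);return o+d*(z-o[2])/d[2]
def proj(p,X):
    Ti=np.linalg.inv(np.array(p['T']));rv=cv2.Rodrigues(Ti[:3,:3])[0]
    return cv2.projectPoints(np.array(X,float).reshape(-1,1,3),rv,Ti[:3,3],np.array(p['K']),np.array(p['distortion']))[0][:,0]
def save(p,n):cv2.imwrite('pics/'+n,cv2.cvtColor(np.array(p['image']),cv2.COLOR_RGB2BGR))
E
python3 - <<'E'
from h import *
Z=dict(driver_handle=11,driver_tip=11,red_center=20,green_center=20,ledge=34,case=0,case_hinge=30,blue_center=34)
ims=[]
for n in('scene','side'):
    p=snap(n);ims.append(p['image']);save(p,n+'.png')
    for k,z in Z.items():
        for d in r.pinpoint(p,k)[:4]:print(n,k,round(d['conf'],2),np.round(d['uv']),np.round(at(p,d['uv'],z)))
print(r.sense())
E
```

```text
pics
scene driver_handle 0.69 [386. 229.] [309.  16.  11.]
scene driver_handle 0.66 [339. 201.] [458. -41.  11.]
scene driver_handle 0.64 [402. 173.] [ 292. -190.   11.]
scene driver_tip 0.74 [298. 190.] [583. -49.  11.]
scene driver_tip 0.59 [355. 224.] [397.  23.  11.]
scene driver_tip 0.58 [375. 168.] [ 376. -188.   11.]
scene red_center 0.8 [347. 158.] [ 467. -197.   20.]
scene red_center 0.18 [300. 154.] [ 613. -177.   20.]
scene green_center 0.82 [299. 151.] [ 621. -190.   20.]
scene ledge 0.59 [282. 251.] [564. 163.  34.]
scene case 0.8 [267. 279.] [586. 236.   0.]
scene case_hinge 0.9 [247. 292.] [616. 290.  30.]
scene blue_center 0.69 [348. 155.] [ 467. -197.   34.]
side driver_handle 0.69 [254. 307.] [ 284. -206.   11.]
side driver_handle 0.61 [244. 242.] [305.  21.  11.]
side driver_handle 0.57 [318. 250.] [440. -61.  11.]
side driver_handle 0.42 [331. 195.] [577. 226.  11.]
side driver_tip 0.81 [308. 296.] [ 373. -203.   11.]
side driver_tip 0.65 [378. 237.] [581. -46.  11.]
side driver_tip 0.61 [319. 248.] [445. -52.  11.]
side driver_tip 0.48 [290. 237.] [401.  15.  11.
[... 268 characters left out ...]
 [338. 180.] [619. 290.  30.]
{'time': 0.9, 'joint_pos': array([-8.18408478e+01,  7.47123121e+00,  8.52675438e+01, -2.75128045e-03,
        8.72613355e+01, -4.89182659e+00]), 'qd': array([ 0.05899567, -0.06093053,  0.04784595,  0.06643032,  0.10873689,
        0.00415827]), 'joint_efforts': array([ 6.40405451e-04, -5.69311130e+01, -5.00867772e+01, -2.97344686e-04,
        9.75108378e-04, -1.47060143e-05]), 'tool_pos': array([ 135.50963889, -584.50185185,  253.29400177]), 'tcp_rot': array([ 1.79997271e+02,  3.44449708e-04, -7.69488898e+01]), 'ft_force': array([-0.50541475, -0.22182558, -1.3628323 ]), 'wrist_torque': array([0.03777133, 0.03287121, 0.00635593]), 'finger_gap': 85.55096573188003}
```

View pics/scene.png

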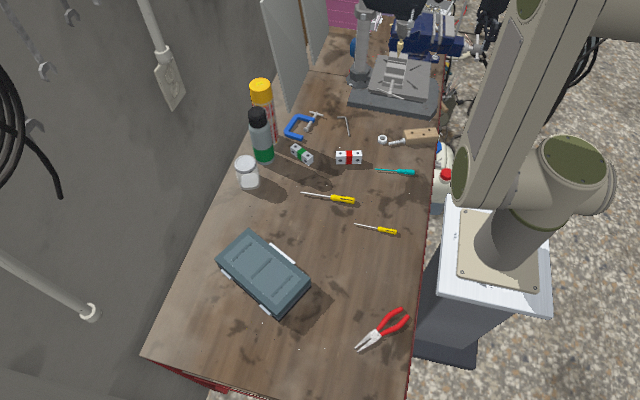

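View pics/side.png

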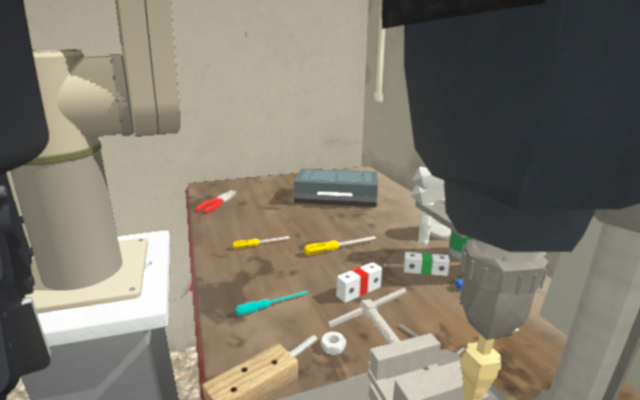

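The large yellow driver at scene (339,200) is the one I want. The look-alikes are the small yellow one at (386,229) and the turquoise one at (402,173). Red block is at (347,158), green block at (300,154), and the case at (262,272) with its ledge toward the red block. The drill press is at (390,80).

```bash
cat >> h.py <<'E'
def go(xyz,yaw=None):
    T=toolT();d=T[:3,:3].T@(np.array(xyz,float)-T[:3,3])
    y=r.sense()['tcp_rot'][2];t=0 if yaw is None else -((yaw-y+180)%360-180)
    return np.round(np.r_[d/1000,t],4)
E
python3 - <<'E'
from h import *
p=snap('scene')
for uv in[(440,115),(350,100),(385,95)]:print(at(p,uv,0).round())
c=cv2.resize(np.array(p['image'])[130:250,280:440],(800,600),interpolation=cv2.INTER_CUBIC)
cv2.imwrite('pics/crop.png',c[:,:,::-1])
w=r.snapshot('wrist');print(np.round(w['tool_from_camera'],2),np.round(w['K']),r.nose_length)
for q in[(200,-380,253),(380,-150,253),(440,-60,253)]:print(go(q,-94))
E
```

```text
[ 195. -489.    0.]
[ 517. -482.    0.]
[ 399. -541.   -0.]
[[   1.     -0.     -0.      1.41]
 [   0.      0.95    0.3   -76.65]
 [   0.     -0.3     0.95 -120.87]
 [   0.      0.      0.      1.  ]] [[287.   0. 321.]
 [  0. 287. 201.]
 [  0.   0.   1.]] 22.0
[-1.84700e-01 -1.09000e-01  3.00000e-04  1.70508e+01]
[-3.68100e-01 -3.36300e-01  3.00000e-04  1.70508e+01]
[-4.42200e-01 -4.15100e-01  3.00000e-04  1.70508e+01]
```

View pics/crop.png

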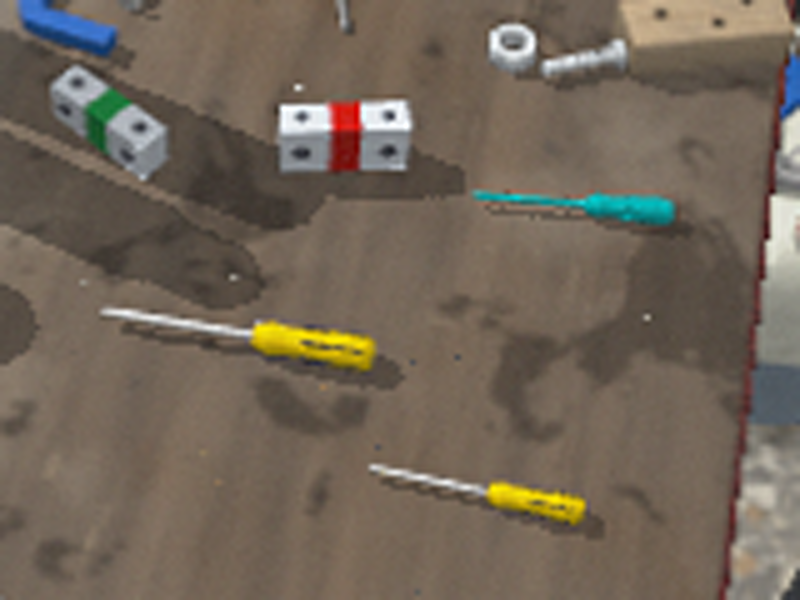

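The crop confirms it: the large yellow driver is at crop (240,335) and the small one at (475,495). Moving over it.

```bash
python3 -m jog '[[-0.05,-0.03,0,3,100],[-0.1,-0.06,0,6,100],[-0.14,-0.085,0,10,100],[-0.185,-0.109,0,17,100],[-0.22,-0.15,0,17,100],[-0.25,-0.19,0,17,100],[-0.28,-0.23,0,17,100],[-0.31,-0.265,0,17,100]]' ; python3 -m jog '[[-0.04,-0.03,0,0,100],[-0.06,-0.07,0,0,100],[-0.08,-0.1,0,0,100],[-0.1,-0.13,0,0,100],[-0.1,-0.13,0,0,100]]'
python3 - <<'E'
from h import *
p=snap('wrist');save(p,'w1.png')
for k,z in dict(driver_handle=11,driver_tip=11,red_center=20,green_center=16,ledge=34).items():
    for d in r.pinpoint(p,k)[:3]:print(k,round(d['conf'],2),np.round(d['uv']),np.round(at(p,d['uv'],z),1))
s=r.sense();print(s['tool_pos'],s['tcp_rot'],s['time'])
E
```

```text
time: 1.8
tool_pos: [316.1, -232.1, 253.7]
tcp_rot: [-179.9, -0.1, -94.0]
ft_force: [1.5, -0.6, -0.2]
finger_gap: 85.7
time: 2.3
tool_pos: [455.2, -139.1, 253.5]
tcp_rot: [-179.9, 0.0, -93.8]
ft_force: [-1.3, -1.1, -0.5]
finger_gap: 85.5
driver_handle 0.96 [372. 283.] [ 287.6 -203.5   11. ]
driver_handle 0.76 [254. 178.] [454.5 -53.   11. ]
driver_tip 0.93 [359. 226.] [ 378.4 -186.9   11. ]
driver_tip 0.71 [232.  82.] [573.3 -41.8  11. ]
driver_tip 0.7 [211. 221.] [398.9  14.1  11. ]
red_center 0.98 [371. 166.] [ 462.6 -203.    20. ]
green_center 0.83 [348.  32.] [ 615.7 -181.6   16. ]
ledge 0.75 [ 59. 110.] [558.7 165.2  34. ]
[ 452.11654438 -142.11128607  254.00077949] [-1.79909652e+02 -7.67219575e-02 -9.40660390e+01] 2.6
```

View pics/w1.png

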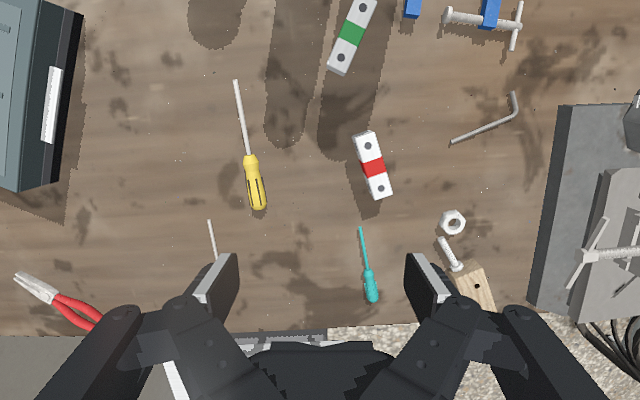

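The wrist view shows the large yellow handle at (255,182) with its tip at (235,80). Red block is at (371,166), and the ledge is at left around (52,105).

```bash
cat >> h.py <<'E'
def yellow(p,zz=11,lo=20,hi=35):
    im=cv2.cvtColor(np.array(p['image']),cv2.COLOR_RGB2HSV)
    m=cv2.inRange(im,(lo,110,60),(hi,255,255))
    n,l,s,c=cv2.connectedComponentsWithStats(m)
    i=1+np.argmax(s[1:,4]);pts=np.argwhere(l==i)[:,::-1]
    (cx,cy),(a,b),an=cv2.minAreaRect(pts.astype(np.float32))
    vx,vy,x,y=cv2.fitLine(pts.astype(np.float32),cv2.DIST_L2,0,.01,.01).ravel()
    A=at(p,(cx-20*vx,cy-20*vy),zz);B=at(p,(cx+20*vx,cy+20*vy),zz);h=np.degrees(np.arctan2(*(B-A)[1::-1]))
    return (cx,cy),at(p,(cx,cy),zz),h,s[i,4]
E
python3 - <<'E'
from h import *
p=snap('wrist')
print(yellow(p))
for n,z,uvs in[('drv',11,[(255,182),(235,80)]),('red',40,[(361,135),(373,131),(391,195),(378,199)]),('ledge',38,[(50,67),(61,67),(41,142),(54,144)])]:
    print(n,[at(p,u,z).round(1) for u in uvs])
print(go((455,-53,254),-85))
E
```

```text
((250.9615478515625, 179.80770874023438), array([449.93519013, -51.89204377,  11.        ]), np.float64(-176.92848728846465), np.int32(802))
drv [array([446.6, -56.8,  11. ]), array([572.1, -49.8,  11. ])]
red [array([ 499.3, -192.9,   40. ]), array([ 502.8, -206.7,   40. ]), array([ 425. , -227.2,   40. ]), array([ 421.1, -211.2,   40. ])]
ledge [array([604.3, 154. ,  38. ]), array([602.6, 140.3,  38. ]), array([522.9, 193.7,  38. ]), array([518.8, 177. ,  38. ])]
[-8.9100e-02  3.5000e-03 -1.0000e-04 -9.0723e+00]
```

```bash
python3 -m jog '[[-0.045,0.003,0.04,-4,100],[-0.089,0.004,0.08,-7,100],[-0.089,0.004,0.12,-7,100],[-0.089,0.004,0.12,-7,100],[-0.089,0.004,0.12,-7,100]]'
python3 - <<'E'
from h import *
p=snap('wrist');save(p,'w2.png')
print(yellow(p))
for k in('driver_handle','driver_tip'):
    for d in r.pinpoint(p,k)[:3]:print(k,round(d['conf'],2),np.round(d['uv']),np.round(at(p,d['uv'],11),1))
s=r.sense();print(s['tool_pos'],s['tcp_rot'],s['time'],s['ft_force'])
E
```

```text
time: 3.15
tool_pos: [453.5, -53.5, 133.4]
tcp_rot: [179.9, -0.1, -87.1]
ft_force: [0.2, -0.2, 1.1]
finger_gap: 85.4
((318.0, 204.5), array([450.01253725, -52.26037993,  11.        ]), np.float64(-177.00787195160896), np.int32(1660))
driver_handle 0.62 [316. 202.] [452.4 -50.7  11. ]
driver_handle 0.6 [246. 331.] [305.9  17.1  11. ]
driver_tip 0.92 [241. 252.] [399.   18.8  11. ]
driver_tip 0.79 [315.  54.] [572.3 -44.3  11. ]
[456.46270399 -54.66105956 136.80279117] [-1.79671957e+02 -1.70971477e-01 -8.71520451e+01] 3.3 [0.13974823 0.08401866 1.38158034]
```

View pics/w2.png

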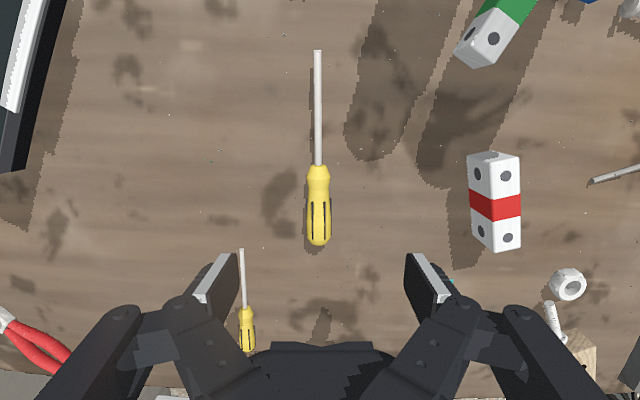

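```bash
python3 -m jog '[[-0.003,0.006,0.04,0,80],[-0.003,0.006,0.08,0,60],[-0.003,0.006,0.095,0,60],[-0.003,0.006,0.095,0,60],[-0.003,0.006,0.095,0,60]]'; python3 -c "
from h import *
for i in range(3):
  p=snap('wrist');s=r.sense();print(yellow(p)[1],s['tool_pos'],s['ft_force'])
print(go((450,-52.3,25)))"
```

```text
time: 3.8
tool_pos: [452.5, -53.2, 43.8]
tcp_rot: [-179.5, -0.2, -87.2]
ft_force: [1.0, -0.7, -0.3]
finger_gap: 51.2
[450.19079472 -52.62928967  11.        ] [452.96077796 -53.14570253  44.25766196] [0.5652885  0.09443312 0.04220232]
[450.08028978 -52.27962813  11.        ] [453.02856984 -53.0307629   44.30193146] [ 0.31437735  0.06874763 -0.15631876]
[450.17738755 -52.53091956  11.        ] [452.8746099  -52.92964131  44.1176651 ] [ 0.49177643 -0.30328767 -0.42951946]
[-0.0009  0.003   0.0191  0.    ]
```

```bash
python3 -m jog '[[-0.001,0.003,0.01,0,60],[-0.001,0.003,0.019,0,60],[-0.001,0.003,0.019,0,30],[-0.001,0.003,0.019,0,0],[-0.001,0.003,0.019,0,0],[-0.001,0.003,0.019,0,0],[-0.001,0.003,0.019,0,0],[-0.001,0.003,0.019,0,0]]' 100;python3 -m jog '[[0,0,0,0,0],[0,0,-0.02,0,0],[0,0,-0.05,0,0],[0,0,-0.08,0,0],[0,0,-0.08,0,0]]'
python3 - <<'E'
from h import *
p=snap('wrist');save(p,'w3.png');T=toolT();print(T[:3,3],r.sense()['tcp_rot'])
z=T[2,3]-14
for k in('driver_tip','driver_handle'):
    for d in r.pinpoint(p,k)[:2]:print(k,round(d['conf'],2),np.round(d['uv']),np.round(at(p,d['uv'],z),1))
p=snap('scene')
for k,z in dict(ledge=34,case_hinge=30).items():
    for d in r.pinpoint(p,k)[:2]:print(k,round(d['conf'],2),np.round(d['uv']),np.round(at(p,d['uv'],z),1))
E
```

```text
time: 4.75
tool_pos: [450.0, -52.1, 25.1]
tcp_rot: [-179.4, -0.2, -87.2]
ft_force: [0.5, -0.1, -0.3]
finger_gap: 19.9
time: 5.25
tool_pos: [452.4, -52.5, 109.7]
tcp_rot: [-179.0, -0.4, -87.2]
ft_force: [0.7, -1.0, -0.0]
finger_gap: 20.1
[451.2016746  -52.27491214 107.54148121] [-179.15589125   -0.3192213   -87.1748055 ]
driver_tip 0.64 [238. 264.] [448.6  -9.3  93.5]
driver_handle 0.49 [239. 350.] [389.6  -7.3  93.5]
ledge 0.89 [284. 249.] [560.8 157.4  34. ]
case_hinge 0.67 [247. 287.] [620.6 279.1  30. ]
```

View pics/w3.png

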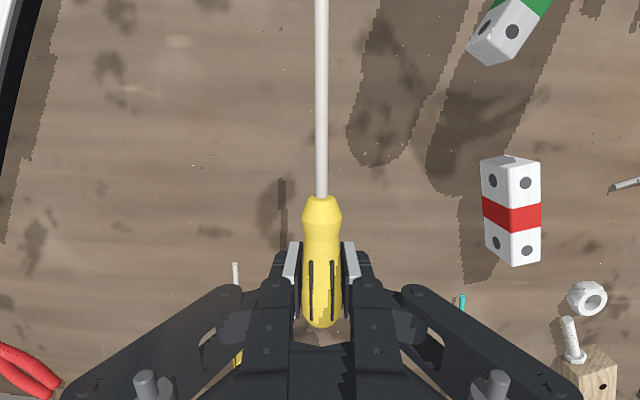

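Grip is good; the handle shows at (322,260) between the pads. Next I turn the tip to the case axis (heading about 66°).

```bash
python3 -c "
from h import *
print(go((495,8,107),-23.6))"
python3 -m jog '[[-0.01,-0.01,0,-8,0],[-0.02,-0.02,0,-16,0],[-0.03,-0.03,0,-24,0],[-0.04,-0.04,0,-32,0],[-0.05,-0.045,0,-40,0],[-0.058,-0.047,0,-48,0],[-0.058,-0.047,0,-56,0],[-0.058,-0.047,0,-63.5,0]]'; python3 -m jog '[[0,0,0,0,0],[0,0,0,0,0]]'
python3 - <<'E'
from h import *
p=snap('wrist');save(p,'w4.png');T=toolT();print(T[:3,3],r.sense()['tcp_rot'])
for k,z in dict(ledge=34,case_hinge=30,driver_tip=T[2,3]-14).items():
    for d in r.pinpoint(p,k)[:2]:print(k,round(d['conf'],2),np.round(d['uv']),np.round(at(p,d['uv'],z),1))
E
```

```text
[-5.72000e-02 -4.97000e-02 -3.20000e-03 -6.35744e+01]
time: 6.35
tool_pos: [491.4, 9.1, 102.3]
tcp_rot: [180.0, -0.3, -23.3]
ft_force: [-0.5, -0.4, -0.2]
finger_gap: 20.4
time: 6.55
tool_pos: [490.6, 9.1, 101.2]
tcp_rot: [179.9, -0.2, -23.5]
ft_force: [-0.4, -0.2, -1.4]
finger_gap: 20.1
[490.83137285   9.0845759  101.50792439] [179.93307006  -0.23864273 -23.51502782]
driver_tip 0.56 [218. 244.] [445.8  39.5  87.5]
```

View pics/w4.png

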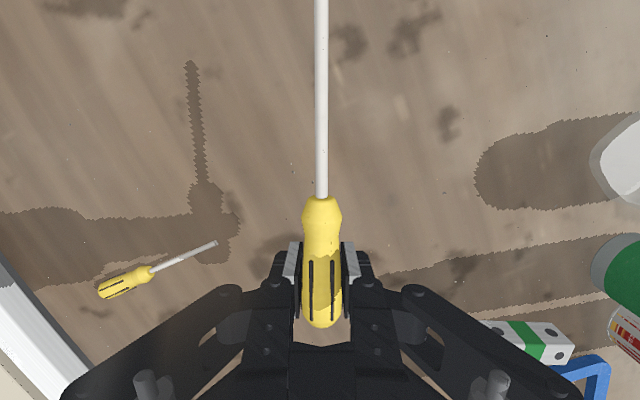

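```bash
python3 -m jog '[[0,0,0.03,0,0],[0,0,0.065,0,0],[0,0,0.065,0,0],[0,0,0.065,0,0]]'
python3 - <<'E'
from h import *
T=toolT();print(T[:3,3],r.sense()['tcp_rot'])
tip=(T@[0,-124,14,1])[:3];print('tip',tip)
u=np.array([.4,.916,0]);v=np.array([.916,-.4,0]);L=np.array([560.7,158.7,34])
for n in('scene','side'):
    p=snap(n)
    for k in('ledge','driver_tip','driver_handle'):
        for d in r.pinpoint(p,k)[:2]:print(n,k,round(d['conf'],2),np.round(d['uv'],1),np.round(at(p,d['uv'],34 if k=='ledge' else tip[2]),1))
    im=np.array(p['image']).copy();f=5
    P=proj(p,[L,L+45*v,L-45*v,tip]);print(P.round(1))
    c=P[0].astype(int);x0,y0=max(c[0]-80,0),max(c[1]-55,0)
    cr=cv2.resize(im[y0:y0+110,x0:x0+160],None,fx=f,fy=f,interpolation=cv2.INTER_CUBIC)
    for q,col in zip(P,[(255,0,0)]*3+[(0,255,255)]):
        o=((q-[x0,y0]+.5)*f).astype(int);cv2.circle(cr,tuple(int(a) for a in o),5,col,1)
    cv2.imwrite(f'pics/c_{n}.png',cr[:,:,::-1])
a=[cv2.resize(cv2.imread(f'pics/c_{n}.png'),(436,300)) for n in('scene','side')]
a=[cv2.imread(f'pics/c_{n}.png')[100:400,:,:] for n in('scene','side')]
cv2.imwrite('pics/c.png',np.vstack(a))
E
```

```text
time: 7.15
tool_pos: [490.9, 8.8, 37.0]
tcp_rot: [179.9, -0.2, -23.5]
ft_force: [-0.6, -0.5, 0.6]
finger_gap: 20.2
[490.86539901   8.83455538  37.02811879] [179.91526076  -0.18551657 -23.46767749]
tip [540.27995056 122.54047428  22.84481516]
scene ledge 0.97 [285.6 251.9] [554.1 163.7  34. ]
scene ledge 0.46 [247.5 291.9] [612.9 291.4  34. ]
scene driver_tip 0.74 [296.1 240.6] [539.2 119.8  22.8]
scene driver_tip 0.56 [372.2 168.9] [ 384.1 -172.4   22.8]
scene driver_handle 0.69 [324.6 211.8] [487.2  12.5  22.8]
scene driver_handle 0.69 [404.1 173.6] [ 286.9 -178.9   22.8]
[[283.8 249.7]
 [271.1 240.2]
 [296.9 259.4]
 [295.4 241.4]]
side driver_tip 0.75 [332.5 207. ] [538.3 117.   22.8]
side driver_tip 0.6 [307.5 293.9] [ 369.7 -214.3   22.8]
side driver_handle 0.71 [331.7 227.8] [493.9   5.1  22.8]
side driver_handle 0.65 [243.6 242. ] [300.8  -3.   22.8]
[[335.  196.1]
 [352.5 196.8]
 [317.5 195.5]
 [332.5 206.1]]
```

View pics/c.png

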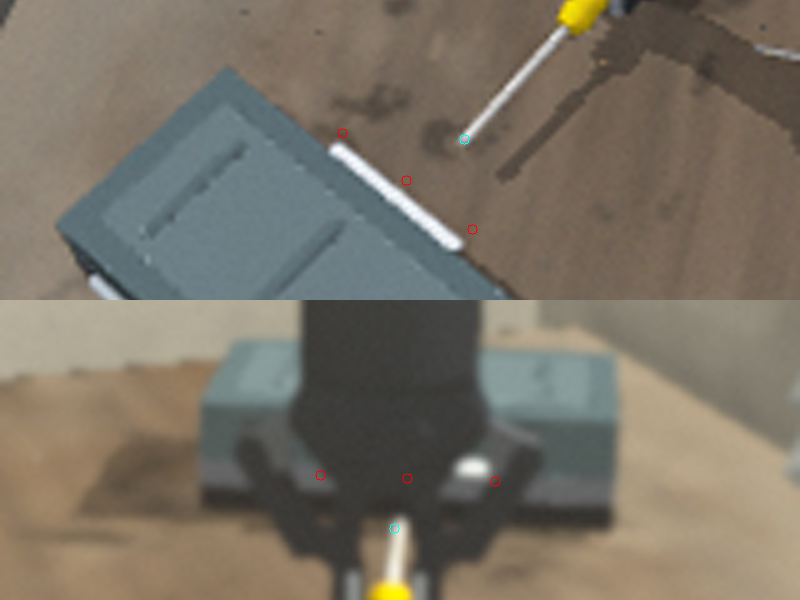

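```bash
python3 - <<'E'
from h import *
p=snap('scene')
for z in(34,38):print(z,at(p,(271.1,242.1),z),at(p,(295.3,261.1),z))
p=snap('side')
# side crop ledge right end visible at crop(488,467)
c=[int(335)-80,int(196.1)-55]
print(at(p,(c[0]+488/5,c[1]+20+(467-300)/5),36))
E
```

```text
34 [600.0065605  146.02543577  34.        ] [522.1214561  182.33458834  34.        ]
38 [598.9116732  147.84165223  38.        ] [521.37671425 183.98757096  38.        ]
[606.8398346  151.67282293  36.        ]
```

```bash
python3 -m jog '[[0,-0.025,0,0,0],[0,-0.045,0,0,0],[0,-0.05,0,0,0],[0,-0.05,0,0,0]]';python3 -m jog '[[0,-0.003,0,0,0],[0,-0.005,0,0,0],[0,-0.005,0,0,0]]';python3 -m jog '[[0,-0.002,0,0,0],[0,-0.004,0,0,0],[0,-0.004,0,0,0]]'
```

```text
time: 8.05
tool_pos: [511.8, 55.1, 37.5]
tcp_rot: [180.0, -0.3, -23.3]
ft_force: [0.1, 0.3, -0.6]
finger_gap: 20.4
time: 8.35
tool_pos: [513.7, 59.4, 37.5]
tcp_rot: [180.0, -0.3, -23.4]
ft_force: [0.2, 0.1, -0.7]
finger_gap: 19.9
time: 8.65
tool_pos: [515.4, 63.2, 37.5]
tcp_rot: [180.0, -0.3, -23.4]
ft_force: [0.4, -0.1, -0.0]
finger_gap: 20.3
```

```bash
python3 -m jog '[[0,-0.002,0,0,0],[0,-0.004,0,0,0],[0,-0.004,0,0,0]]';python3 -m jog '[[0,-0.002,0,0,0],[0,-0.003,0,0,0],[0,-0.003,0,0,0]]'
```

```text
time: 8.95
tool_pos: [516.4, 65.8, 37.3]
tcp_rot: [179.8, -0.3, -23.4]
ft_force: [-3.7, -7.4, 1.2]
finger_gap: 20.4
time: 9.25
tool_pos: [516.5, 66.2, 36.9]
tcp_rot: [179.5, -0.2, -23.4]
ft_force: [-6.0, -15.0, 3.7]
finger_gap: 20.5
```

```bash
python3 -m jog '[[0,0.005,0,0,0],[0,0.005,0,0,0],[0,0.005,0,0,0]]';python3 -m jog '[[0,0,-0.008,0,0],[0,-0.001,-0.016,0,0],[0,-0.002,-0.027,0,0],[0,-0.004,-0.039,0,0],[0,-0.007,-0.048,0,0],[0,-0.010,-0.056,0,0],[0,-0.010,-0.056,0,0]]'
python3 - <<'E'
from h import *
p=snap('side');im=np.array(p['image'])[110:300,220:480];cv2.imwrite('pics/l1.png',cv2.resize(im,None,fx=3,fy=3)[:,:,::-1])
s=r.sense();print(s['tool_pos'],s['ft_force'])
E
```

```text
time: 9.55
tool_pos: [514.6, 61.8, 37.0]
tcp_rot: [179.6, -0.2, -23.4]
ft_force: [-0.2, 0.1, -0.5]
finger_gap: 20.4
time: 10.25
tool_pos: [519.8, 71.9, 94.7]
tcp_rot: [179.6, -0.4, -23.4]
ft_force: [0.2, 0.2, -0.2]
finger_gap: 20.3
[519.36930714  71.77678787  93.89065359] [-0.30442069 -0.27325169 -1.79045656]
```

View pics/l1.png

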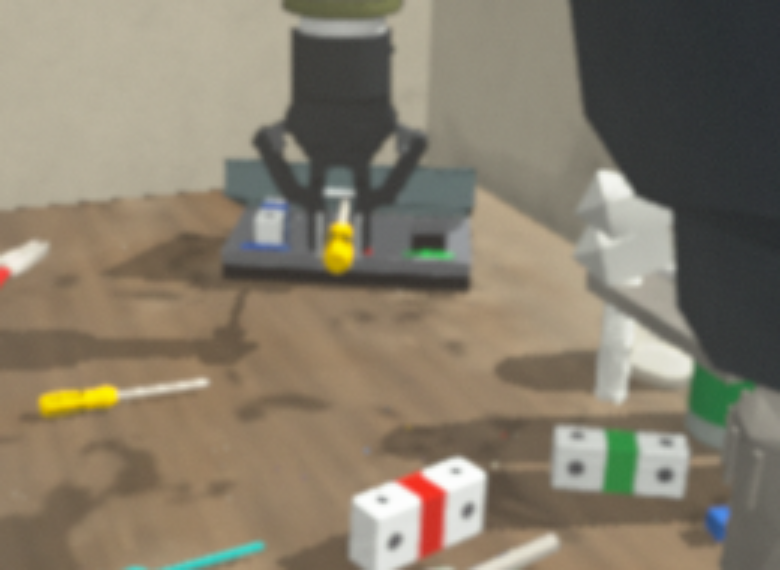

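The lid is lifting at the ledge. Blue block is in the left slot, and red is the middle slot. Continuing the arc.

```bash
python3 -m jog '[[0,-0.011,-0.02,0,0],[0,-0.023,-0.037,0,0],[0,-0.035,-0.048,0,0],[0,-0.047,-0.057,0,0],[0,-0.062,-0.065,0,0],[0,-0.076,-0.071,0,0],[0,-0.076,-0.071,0,0]]'
python3 -m jog '[[0,-0.015,-0.003,0,0],[0,-0.03,-0.006,0,0],[0,-0.042,-0.007,0,0],[0,-0.053,-0.007,0,0],[0,-0.058,-0.007,0,0],[0,-0.058,-0.007,0,0]]'
python3 - <<'E'
from h import *
p=snap('side');im=np.array(p['image'])[90:250,240:440]
q=snap('scene');im2=np.array(q['image'])[190:350,170:370]
cv2.imwrite('pics/l2.png',cv2.resize(np.hstack([im,im2]),None,fx=2,fy=2,interpolation=cv2.INTER_CUBIC)[:,:,::-1])
E
```

```text
time: 11.0
tool_pos: [550.2, 144.0, 165.1]
tcp_rot: [179.7, -0.4, -23.3]
ft_force: [-0.6, -0.2, 0.3]
finger_gap: 19.8
time: 11.6
tool_pos: [573.1, 197.8, 171.3]
tcp_rot: [179.7, -0.4, -23.2]
ft_force: [-0.8, -0.1, -0.3]
finger_gap: 20.6
```

View pics/l2.png

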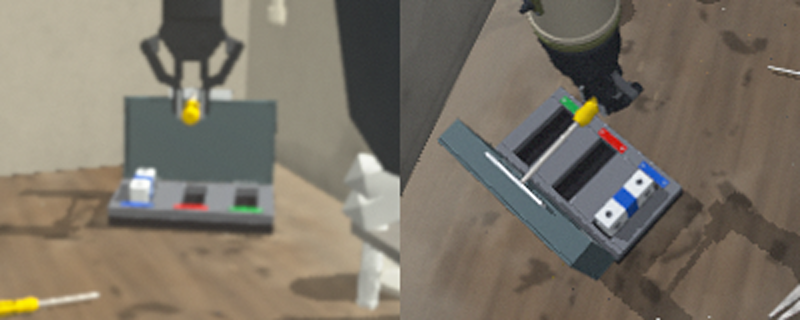

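The lid stands near 1.7 rad. Red is the middle slot, green the far-left one, and blue the right one holding the blue block. Backing out and returning the driver.

```bash
python3 -m jog '[[0,0.03,0,0,0],[0,0.07,0,0,0],[0,0.11,0,0,0],[0,0.14,0,8,0],[0,0.16,0,16,0],[0,0.18,0,24,0],[0,0.18,0,32,0],[0,0.18,0,40,0]]'
python3 -c "
from h import *
print(go((450,-50,60),-87))"
```

```text
time: 12.5
tool_pos: [501.5, 30.6, 172.8]
tcp_rot: [-180.0, -0.5, -63.7]
ft_force: [-0.1, 0.3, -0.6]
finger_gap: 20.4
[ 0.0485  0.082   0.1132 23.2896]
```

```bash
python3 -m jog '[[0.015,0.025,0.03,8,0],[0.03,0.05,0.06,16,0],[0.0485,0.082,0.09,23,0],[0.0485,0.082,0.113,23,0],[0.0485,0.082,0.113,23,0],[0.0485,0.082,0.113,23,0]]'
python3 -c "
from h import *
s=r.sense();print(s['tool_pos'],s['ft_force'],go((450,-50,26),-87))"
```

```text
time: 13.1
tool_pos: [450.0, -50.1, 60.7]
tcp_rot: [-179.8, -0.5, -86.7]
ft_force: [-0.2, -0.2, 0.7]
finger_gap: 20.1
[449.99165377 -50.14504129  60.66258739] [-0.20152381 -0.22523173  0.69965235] [-4.000e-04  1.000e-04  3.470e-02  2.854e-01]
```

```bash
python3 -m jog '[[0,0,0.015,0,0],[0,0,0.028,0,0],[0,0,0.0345,0,0],[0,0,0.0345,0,0],[0,0,0.0345,0,0]]';python3 -m jog '[[0,0,0,0,28],[0,0,0,0,40],[0,0,0,0,50],[0,0,0,0,50],[0,0,-0.02,0,50],[0,0,-0.06,0,70],[0,0,-0.11,0,100],[0,0,-0.13,0,100]]'
python3 - <<'E'
from h import *
print(yellow(snap('wrist')))
E
python3 -c "
from h import *
print(go((462,-206,200),-77))"
```

```text
time: 13.6
tool_pos: [450.4, -50.2, 26.5]
tcp_rot: [-179.8, -0.5, -86.7]
ft_force: [-0.3, -0.1, 0.0]
finger_gap: 20.2
time: 14.4
tool_pos: [452.0, -49.7, 161.6]
tcp_rot: [-179.4, -0.6, -86.7]
ft_force: [0.3, 0.6, 0.3]
finger_gap: 83.7
((320.5, 194.5), array([451.39235527, -51.8888559 ,  11.        ]), np.float64(-176.6062171923909), np.int32(1384))
[ 1.5670e-01 -2.0000e-04 -3.4700e-02 -9.6905e+00]
```

```bash
python3 -m jog '[[0.04,0,-0.03,-3,100],[0.08,0,-0.03,-6,100],[0.12,0,-0.03,-9.7,100],[0.157,0,-0.03,-9.7,100],[0.157,0,-0.03,-9.7,100],[0.157,0,-0.03,-9.7,100]]'
cat >> h.py <<'E'
def redtop(p,X,hw=(40,12),z=40):
    # fit top-face rectangle: returns red band centroid & white/red blob hull edges
    im=cv2.cvtColor(np.array(p['image']),cv2.COLOR_RGB2HSV)
    m=cv2.inRange(im,(0,130,70),(8,255,255))|cv2.inRange(im,(172,130,70),(180,255,255))
    n,l,s,c=cv2.connectedComponentsWithStats(m)
    return [(s[i,4],c[i].round(1),s[i,:4]) for i in range(1,n) if s[i,4]>60]
E
python3 - <<'E'
from h import *
p=snap('wrist');save(p,'w5.png');print(toolT()[:3,3],r.sense()['tcp_rot'])
print(redtop(p,0))
for d in r.pinpoint(p,'red_center')[:2]:print(d,at(p,d['uv'],20))
E
```

```text
time: 15.05
tool_pos: [461.4, -206.9, 194.8]
tcp_rot: [-179.4, -0.7, -77.1]
ft_force: [-0.3, -0.6, 0.9]
finger_gap: 85.0
[ 461.53875321 -206.03509825  194.80819164] [-179.38623994   -0.66500014  -77.03829939]
[(np.int32(439), array([315.9, 188.5]), array([303, 179,  26,  20], dtype=int32))]
{'uv': [317.0, 182.8], 'conf': 0.64} [ 466.26773532 -204.60463416   20.        ]
{'uv': [324.3, 32.2], 'conf': 0.36} [ 608.25395471 -179.78296859   20.        ]
```

View pics/w5.png

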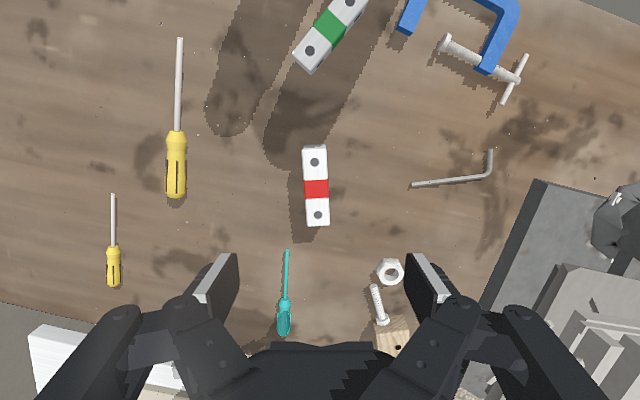

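Driver lies flat at left (177,165). The red block is at (316,187), nearly aligned with the tool.

```bash
python3 - <<'E'
from h import *
p=snap('wrist')
def seg(p):
    g=np.array(p['image']).astype(int);hsv=cv2.cvtColor(np.array(p['image']),cv2.COLOR_RGB2HSV)
    m=((hsv[...,1]<40)&(hsv[...,2]>185))|(((hsv[...,0]<8)|(hsv[...,0]>172))&(hsv[...,1]>130)&(hsv[...,2]>90))
    m=cv2.morphologyEx(m.astype(np.uint8),cv2.MORPH_CLOSE,np.ones((9,9)))
    n,l,s,c=cv2.connectedComponentsWithStats(m);i=l[187,316];pts=np.argwhere(l==i)[:,::-1].astype(np.float32)
    b=cv2.boxPoints(cv2.minAreaRect(pts));return b,s[i]
b,s=seg(p);print(b.round(1),s)
W=np.array([at(p,q,40) for q in b]);print(W.round(1),W.mean(0).round(1))
e=[np.linalg.norm(W[i]-W[(i+1)%4]) for i in range(4)];print(np.round(e,1))
i=int(np.argmax(e));d=W[(i+1)%4]-W[i];print('heading',np.degrees(np.arctan2(d[1],d[0])))
for a in[(314.5,146),(317.5,225)]:print(at(p,a,40))
E
```

```text
[[302.8 146. ]
 [327.3 144.8]
 [331.3 225.3]
 [306.8 226.6]] [ 303  145   28   82 1876]
[[ 503.2 -181.1   40. ]
 [ 509.5 -203.7   40. ]
 [ 430.3 -226.7   40. ]
 [ 423.4 -202.2   40. ]] [ 466.6 -203.4   40. ]
[23.4 82.5 25.4 82.5]
heading 14.803931260498619
[ 505.67716128 -192.04206616   40.        ]
[ 427.55361808 -212.65482375   40.        ]
```

```bash
python3 -c "
from h import *
print(go((466.3,-203.2,80),-75.3))"; python3 -m jog '[[-0.002,-0.003,0.05,-1.8,70],[-0.002,-0.003,0.1,-1.8,60],[-0.002,-0.003,0.115,-1.8,60],[-0.002,-0.003,0.115,-1.8,60]]';python3 -c "
from h import *
s=r.sense();print(s['tool_pos'],s['tcp_rot'],go((466.5,-203.3,39),-75.3))"
```

```text
[-0.0024 -0.0037  0.115  -1.6358]
time: 15.6
tool_pos: [463.3, -201.1, 76.3]
tcp_rot: [-179.7, -0.4, -75.0]
ft_force: [1.0, 1.3, 0.5]
finger_gap: 51.2
[ 463.26875893 -201.07923793   76.33823503] [-179.68098148   -0.41852702  -75.03370493] [ 0.0027 -0.0023  0.0374  0.2663]
```

```bash
python3 -m jog '[[0.0025,-0.0025,0.02,0,60],[0.0025,-0.0025,0.037,0,60],[0.0025,-0.0025,0.037,0,60],[0.0025,-0.0025,0.037,0,60]]';python3 -c "
from h import *
s=r.sense();print(s['tool_pos'],s['tcp_rot'],go((466.5,-203.3,39),-75.3))"
```

```text
time: 16.0
tool_pos: [467.5, -203.0, 40.9]
tcp_rot: [-179.6, -0.5, -75.0]
ft_force: [-0.9, -0.6, 0.0]
finger_gap: 51.2
[ 467.48807244 -203.01056457   40.92778545] [-179.61578674   -0.47593054  -74.99323464] [0.     0.001  0.0019 0.3068]
```

```bash
python3 -m jog '[[0,0,0.001,0,30],[0,0,0.001,0,15],[0,0,0.001,0,0],[0,0,0.001,0,0],[0,0,0.001,0,0],[0,0,0.001,0,0],[0,0,0.001,0,0]]' 60;python3 -m jog '[[0,0,-0.02,0,0],[0,0,-0.06,0,0],[0,0,-0.11,0,0],[0,0,-0.15,0,0],[0,0,-0.15,0,0],[0,0,-0.15,0,0]]'
python3 - <<'E'
from h import *
p=snap('wrist');save(p,'w6.png');T=toolT();print(T[:3,3],r.sense()['tcp_rot'])
print(redtop(p,0))
# expected top-face outline in tool frame for centred block: tool y along block, top at tool z = +1 below... 
for dy in(-5,0,5):
  q=[(T@[x,y+dy,-1,1])[:3] for x in(-12,12) for y in(-7.5,7.5,40,-40)]
  print(dy,proj(p,q).round(0).tolist())
print(go((500,0,190),-23.6))
E
```

```text
time: 16.7
tool_pos: [469.0, -203.5, 42.0]
tcp_rot: [-179.5, -0.6, -75.0]
ft_force: [-0.1, 1.5, 6.6]
finger_gap: 22.8
time: 17.3
tool_pos: [467.9, -202.8, 193.5]
tcp_rot: [-179.3, -0.7, -75.0]
ft_force: [-0.2, 0.5, -2.3]
finger_gap: 22.7
[ 466.89785834 -202.22315119  191.56571667] [-179.48158925   -0.57222125  -74.99430966]
[(np.int32(1565), array([321.1, 281.8]), array([298, 264,  48,  35], dtype=int32))]
-5 [[291.0, 254.0], [292.0, 282.0], [295.0, 334.0], [289.0, 188.0], [342.0, 254.0], [341.0, 281.0], [340.0, 334.0], [344.0, 188.0]]
0 [[292.0, 264.0], [293.0, 290.0], [295.0, 342.0], [289.0, 199.0], [342.0, 263.0], [341.0, 290.0], [340.0, 342.0], [343.0, 199.0]]
5 [[292.0, 273.0], [293.0, 299.0], [295.0, 349.0], [290.0, 209.0], [342.0, 273.0], [341.0, 299.0], [340.0, 349.0], [343.0, 209.0]]
[-1.86800e-01 -8.43000e-02  5.00000e-04 -5.13943e+01]
```

```bash
python3 -c "
from h import *
print(go((555,155,200),-23.6))";
```

```text
[-3.22100e-01 -1.77700e-01 -1.00000e-02 -5.13943e+01]
```

```bash
python3 -m jog '[[-0.03,-0.015,-0.005,-6,0],[-0.07,-0.035,-0.01,-14,0],[-0.11,-0.06,-0.01,-22,0],[-0.155,-0.085,-0.01,-30,0],[-0.2,-0.11,-0.01,-38,0],[-0.24,-0.135,-0.01,-45,0],[-0.285,-0.16,-0.01,-51.5,0],[-0.322,-0.178,-0.01,-51.5,0]]';python3 -m jog '[[0,0,0,0,0],[0,0,0,0,0],[0,0,0,0,0]]'
python3 - <<'E'
from h import *
p=snap('wrist');save(p,'w7.png');T=toolT();print(T[:3,3],r.sense()['tcp_rot'],r.sense()['ft_force'])
for k,z in dict(red_slot=16,green_slot=16,blue_slot=16,blue_center=34,case=0,case_hinge=30).items():
    for d in r.pinpoint(p,k)[:2]:print(k,round(d['conf'],2),np.round(d['uv']),np.round(at(p,d['uv'],z),1))
im=cv2.cvtColor(np.array(p['image']),cv2.COLOR_RGB2HSV)
for nm,lo,hi in[('red',(0,130,70),(8,255,255)),('blue',(105,130,60),(125,255,255)),('green',(50,120,50),(75,255,255))]:
    n,l,s,c=cv2.connectedComponentsWithStats(cv2.inRange(im,lo,hi))
    for i in range(1,n):
        if s[i,4]>60:print(nm,s[i],c[i].round(1),at(p,c[i],30.5).round(1))
E
```

```text
time: 18.15
tool_pos: [554.1, 157.2, 197.0]
tcp_rot: [179.7, -0.5, -23.2]
ft_force: [-0.5, -0.3, -2.2]
finger_gap: 22.9
time: 18.45
tool_pos: [553.0, 156.4, 194.9]
tcp_rot: [179.6, -0.4, -23.2]
ft_force: [-0.4, -0.7, -2.3]
finger_gap: 22.8
[553.38733164 156.02793718 195.56646372] [179.64677458  -0.44903394 -23.28592518] [ 0.00719539 -0.06556713 -2.45838093]
blue_center 0.58 [248.  94.] [527.8 265.   34. ]
case 0.89 [324.  98.] [591.6 234.6   0. ]
case_hinge 0.76 [328.  28.] [617.6 287.2  30. ]
red [304 144  44  13 436] [325.5 150.1] [572.8 188.4  30.5]
red [ 29 161  19  68 669] [ 37.8 194.1] [268.3 271.3  30.5]
red [ 49 164  21  70 637] [ 58.4 197.8] [288.3 258.   30.5]
red [ 298  264   48   35 1561] [321.2 281.7] [509.4  51.8  30.5]
blue [232  79  35  25 760] [249.4  90.8] [529.2 267.7  30.5]
blue [230 141  45  13 446] [252.3 146.7] [508.  220.2  30.5]
green [376 148  44  13 406] [397.8 153.7] [637.6 156.8  30.5]
green [ 505  320   70   42 1339] [535.  340.3] [ 729.7 -146.4   30.5]
```

View pics/w7.png

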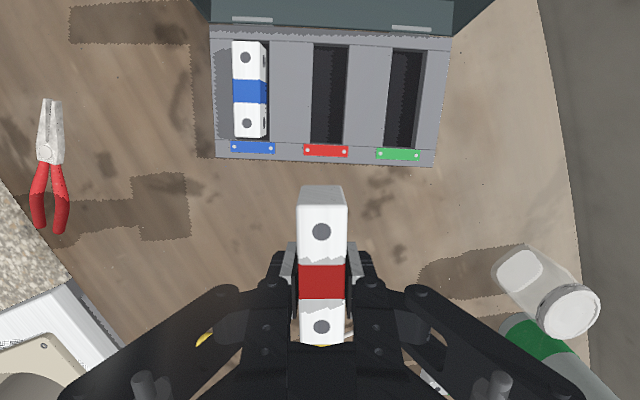

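All 12 views are used. The last one shows the red label at (325,150) with its slot above it at (330,95), and the block held straight. I'll refine the slot position numerically from both cameras.

```bash
python3 - <<'E'
from h import *
p=snap('wrist');T=toolT()
C=np.array([at(p,q,30) for q in[(315,43),(349,45),(344,145),(310,143)]]);print('corners',C.round(1).tolist(),C.mean(0))
print('hinge-ish yaw',r.sense()['tcp_rot'])
for n in('scene','side'):
  p=snap(n);im=cv2.cvtColor(np.array(p['image']),cv2.COLOR_RGB2HSV)
  for nm,lo,hi in[('red',(0,130,70),(8,255,255)),('blue',(105,130,60),(125,255,255)),('green',(50,120,50),(80,255,255))]:
    k,l,s,c=cv2.connectedComponentsWithStats(cv2.inRange(im,lo,hi))
    for i in range(1,k):
        X=at(p,c[i],30.5)
        if s[i,4]>5 and 480<X[0]<680 and 130<X[1]<290:print(n,nm,s[i,4],c[i].round(1),X.round(1))
print(proj(p,[(595.2,234.2,30)]))
E
```

```text
corners [[604.1, 281.5, 30.0], [631.8, 267.8, 30.0], [593.5, 185.7, 30.0], [563.3, 200.9, 30.0]] [598.19179291 233.99118312  30.        ]
hinge-ish yaw [179.75737529  -0.57078398 -23.27043002]
scene red 53 [275.8 259.8] [572.8 190.   30.5]
scene blue 67 [296.4 276.9] [507.8 221.7  30.5]
scene blue 94 [282.8 290.1] [530.6 263.7  30.5]
scene green 55 [256.6 243.8] [636.8 159.   30.5]
side red 24 [335.  192.5] [574.  192.7  30.5]
side blue 10 [305.9 191.6] [502.5 223.3  30.5]
side green 24 [362.8 193.8] [640.5 161.3  30.5]
[[336.72312947 187.01208679]]
```

Labels agree between the cameras to about 1.5 mm, putting the slot centre near (595.3, 235) with axis heading 64°.

```bash
python3 -c "
from h import *
print(go((596.4,237.2,120),-26))"; python3 -m jog '[[0,-0.03,0,1,0],[0.0,-0.06,0,2,0],[0.006,-0.091,0.02,2.8,0],[0.006,-0.091,0.05,2.8,0],[0.006,-0.091,0.075,2.8,0],[0.006,-0.091,0.075,2.8,0],[0.006,-0.091,0.075,2.8,0]]'
python3 -c "
from h import *
s=r.sense();print(s['tool_pos'],s['tcp_rot'],s['ft_force'],go((596.4,237.2,80),-26))"
```

```text
[ 0.0063 -0.0907  0.0768  2.7549]
time: 19.65
tool_pos: [595.9, 237.5, 121.8]
tcp_rot: [179.7, -0.5, -26.0]
ft_force: [-0.6, 0.1, -1.5]
finger_gap: 22.8
[595.88268842 237.46316353 121.79814922] [179.73558244  -0.52793803 -26.0490819 ] [-0.63454282  0.13363087 -1.54855378] [ 0.0002 -0.0002  0.0418 -0.0491]
```

```bash
python3 -m jog '[[0,0,0.02,0,0],[0,0,0.035,0,0],[0,0,0.042,0,0],[0,0,0.042,0,0],[0,0,0.042,0,0]]'
python3 - <<'E'
from h import *
s=r.sense();print(s['tool_pos'],s['ft_force'],go((596.4,237.2,66),-26))
p=snap('side');im=cv2.cvtColor(np.array(p['image']),cv2.COLOR_RGB2HSV)
k,l,st,c=cv2.connectedComponentsWithStats(cv2.inRange(im,(0,130,70),(8,255,255)))
print([(st[i].tolist()) for i in range(1,k) if st[i,4]>8 and 300<c[i,0]<400])
E
python3 -m jog '[[0,0,0.004,0,0],[0,0,0.008,0,0],[0,0,0.012,0,0],[0,0,0.012,0,0],[0,0,0.012,0,0]]'
```

```text
time: 20.15
tool_pos: [596.4, 237.2, 80.5]
tcp_rot: [179.8, -0.6, -26.1]
ft_force: [0.4, -0.2, -1.8]
finger_gap: 22.8
[596.44868029 237.17423554  80.49217753] [ 0.38139074 -0.15605521 -1.79043765] [-0.0002 -0.0001  0.0145 -0.0536]
[[328, 192, 14, 2, 26]]
time: 20.7
tool_pos: [596.6, 237.1, 68.5]
tcp_rot: [179.8, -0.6, -26.1]
ft_force: [0.9, 0.3, -2.2]
finger_gap: 22.3
```

```bash
python3 -m jog '[[0,0,0.002,0,0],[0,0,0.004,0,0],[0,0,0.006,0,0],[0,0,0.006,0,0]]';python3 -m jog '[[0,0,0.002,0,0],[0,0,0.003,0,0],[0,0,0.003,0,0]]';python3 -m jog '[[0,0,0.001,0,0],[0,0,0.0015,0,0],[0,0,0.0015,0,0]]'
```

```text
time: 21.1
tool_pos: [596.3, 237.0, 62.0]
tcp_rot: [179.7, -0.5, -26.1]
ft_force: [-0.6, -0.5, -2.5]
finger_gap: 22.4
time: 21.4
tool_pos: [596.2, 236.9, 58.7]
tcp_rot: [179.7, -0.5, -26.0]
ft_force: [-0.1, -1.6, -3.1]
finger_gap: 22.9
time: 21.7
tool_pos: [596.4, 236.9, 58.4]
tcp_rot: [179.7, -0.5, -26.0]
ft_force: [-3.6, -1.9, 5.6]
finger_gap: 22.3
```

```bash
python3 -m jog '[[0,0,0.0005,0,0],[0,0,0,0,32],[0,0,0,0,40],[0,0,0,0,45],[0,0,0,0,45]]'; python3 -m jog '[[0,0,-0.01,0,45],[0,0,-0.03,0,45],[0,0,-0.06,0,45],[0,0,-0.1,0,45],[0,0.03,-0.13,0,45],[0,0.07,-0.13,0,45],[0,0.085,-0.13,0,45],[0,0.085,-0.13,0,45]]'
python3 - <<'E'
from h import *
p=snap('wrist');save(p,'w8.png');T=toolT();print(T[:3,3],r.sense()['tcp_rot'])
u=np.array([.438,.899,0]);v=np.array([.899,-.438,0]);S=np.array([595.2,234.9,0])
def hsv(p):return cv2.cvtColor(np.array(p['image']),cv2.COLOR_RGB2HSV)
def blobs(p,rng,zs,mn=30):
    k,l,s,c=cv2.connectedComponentsWithStats(cv2.inRange(hsv(p),*rng))
    for i in range(1,k):
        if s[i,4]>mn:
            for z in zs:
                X=at(p,c[i],z)
                if np.hypot(*(X-S)[:2])<110:print(s[i].tolist(),z,X.round(1),'uv',round((X-S)@u,1),round((X-S)@v,1))
R=((0,130,70),(8,255,255));B=((105,130,60),(125,255,255))
for n in('wrist','scene'):
    q=p if n=='wrist' else snap('scene');print(n,'red');blobs(q,R,(30.5,56));print('blue');blobs(q,B,(30.5,52))
    for k,z in dict(red_center=36,blue_center=34,driver_handle=11,driver_tip=11,ledge=160,green_center=16).items():
        print(k,[(round(d['conf'],2),at(q,d['uv'],z).round(0).tolist()) for d in r.pinpoint(q,k)[:3]])
E
```

```text
time: 22.2
tool_pos: [596.5, 236.9, 58.4]
tcp_rot: [179.7, -0.5, -26.1]
ft_force: [-0.3, -0.6, -0.2]
finger_gap: 38.4
time: 23.0
tool_pos: [557.9, 160.1, 189.3]
tcp_rot: [179.7, -0.6, -26.2]
ft_force: [0.2, 0.3, 0.3]
finger_gap: 38.6
[558.19024899 161.14125982 188.98818138] [179.7579215   -0.53404573 -26.13999939]
wrist red
[307, 92, 29, 25, 673] 30.5 [595.2 232.1  30.5] uv -2.5 1.2
[307, 92, 29, 25, 673] 56 [594.8 231.8  56. ] uv -2.9 1.0
[298, 152, 45, 11, 452] 30.5 [572.1 188.5  30.5] uv -51.8 -0.4
[298, 152, 45, 11, 452] 56 [573.9 192.2  56. ] uv -47.7 -0.5
blue
[222, 90, 37, 24, 777] 30.5 [528.8 267.6  30.5] uv 0.3 -74.1
[222, 90, 37, 24, 777] 52 [533.6 264.7  52. ] uv -0.2 -68.5
[224, 152, 45, 11, 453] 30.5 [508.1 220.3  30.5] uv -51.3 -71.9
[224, 152, 45, 11, 453] 52 [514.5 220.9  52. ] uv -47.9 -66.5
red_center []
blue_center [(0.63, [531.0, 267.0, 34.0])]
driver_handle [(0.59, [451.0, -48.0, 11.0])]
driver_tip []
ledge []
green_center [(0.68, [612.0, -181.0, 16.0])]
scene red
[271, 254, 12, 12, 42] 30.5 [569.7 190.6  30.5] uv -51.0 -3.5
[271, 254, 12, 12, 42] 56 [563.6 200.8  56. ] uv -44.5 -13.5
[256, 265, 13, 13, 85] 30.5 [596.  228.   30.5] uv -5.8 3.8
[256, 265, 13, 13, 85] 56 [589.2 237.2  56. ] uv -0.5 -6.4
blue
[289, 271, 15, 13, 67] 30.5 [507.8 221.7  30.5] uv -50.2 -72.8
[289, 271, 15, 13, 67] 52 [504.1 229.6  52. ] uv -44.7 -79.6
[277, 284, 12, 15, 93] 30.5 [530.4 263.7  30.5] uv -2.5 -70.9
[277, 284, 12, 15, 93] 52 [526.2 270.6  52. ] uv 1.9 -77.7
red_center [(0.94, [600.0, 243.0, 36.0])]
blue_center [(0.58, [532.0, 269.0, 34.0]), (0.53, [588.0, 243.0, 34.0])]
driver_handle [(0.53, [453.0, -48.0, 11.0]), (0.53, [282.0, -193.0, 11.0]), (0.48, [308.0, 16.0, 11.0])]
driver_tip [(0.71, [581.0, -45.0, 11.0]), (0.7, [385.0, -178.0, 11.0]), (0.57, [401.0, 27.0, 11.0])]
ledge [(0.74, [629.0, 313.0, 160.0])]
green_center [(0.55, [611.0, -192.0, 16.0])]
```

```bash
python3 - <<'E'
from h import *
p=snap('wrist');u=np.array([.438,.899,0]);v=np.array([.899,-.438,0]);S=np.array([594.7,232,0])
for z in(56,62,70):
    P=proj(p,[S+a*v+b*u+[0,0,z] for a in(-12,12) for b in(0,)]);print(z,P.round(1).tolist())
im=cv2.cvtColor(np.array(p['image']),cv2.COLOR_RGB2HSV);m=cv2.inRange(im,(0,130,70),(8,255,255))
for row in(95,100,104,108,112):print(row,np.flatnonzero(m[row,280:360])[[0,-1]]+280)
s=r.sense();print(s['time'],s['ft_force'],np.abs(s['qd']).max())
r.hand_in()
E
```

```text
56 [[307.2, 105.9], [335.7, 105.9]]
62 [[306.9, 105.8], [336.1, 105.8]]
70 [[306.5, 105.7], [336.7, 105.6]]
95 [307 336]
100 [307 336]
104 [307 336]
108 [308 336]
112 [308 336]
23.75 [-0.03292755 -0.38674618  0.2347147 ] 0.13041134216834882
the job is handed in; nothing more can be done
```

I finished the job and handed it in at about 24 s. I levered the lid up with the large yellow screwdriver under the ledge and swung it to about 1.7 rad. I laid the screwdriver back flat where it came from, and lowered the red block into the middle, red-labelled slot. `r.hand_in()` gives no verdict, so the checks below are all I have.

| Check | Last reading |
|---|---|
| Red block position | about 2–3 mm off centre along the slot and about 1 mm across, by wrist camera |
| Red block height | floor contact felt with its underside at about 16.4 mm; slot floor is at 16 mm |
| Lid | ledge seen about 25 mm behind the hinge, about 1.75 rad |
| Screwdriver | handle at (451, -48) mm, within 5 mm of its start; released low on the bench |
| Blue block | still in its slot |
| Green block | within the detector's scatter of its start |
| Robot | clear of everything, wrist force about zero |

- **Disagreement on the red block:** The scene camera's red-block readings were less certain. Read at the height of the block's top, the band came out about 6 mm off across the slot, and the detector's point was about 9 mm off. I trusted the closer wrist view and the contact height, since the block is already inside a slot that allows only 4 mm of play either side.
- **Not seen directly:** After release I checked the red block, lid and screwdriver only by numbers, because the 12 picture views were used up.

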